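# Chain a second mass onto the spring balance

## Task

Hang the red mass by its hook from the ring under the brass mass that already hangs on the spring balance, so the two masses form one hanging chain. Its weight is not known: ease it onto the balance by feel, and let go only when the balance carries all of it, so that the balance's sliding rod never jumps, neither down nor up, and is never drawn out to the end of its scale. Leave the chain hanging still and everything else on the bench where it was.

Things in the scene. Friction and masses are not known exactly. Their poses are not given: they have to be found in the camera images.
- red_center (a point): Centre of the red mass's upright cylinder (mm: diameter 34, height 60). z up along its axis; x points to the side of the hook's tip. A 4 thick wire shank rises 56 on the axis above the cylinder to an open hook in the x-z plane. Starts in a 5 deep recess of the rack, underside 9 above the bench. Weight hidden, very different each time, under 1 kg; centre of gravity on the axis, 0 to 2 above this point.
- red_hook (a point): Centre of the bend of the red mass's hook, 96 mm above red_center, same axes. The 4 thick wire leaves the axis towards -x, bends over the top at radius 10 (centre line) and ends in a tip on the +x side, its lowest point 0.7 above this point; below the tip it is open. The underside of the hook's top, which bears the load, is 8 above this point, the very top 12.
- red: The red mass, origin at the centre of its underside, axes as for red_center.
- brass_mass: Brass 100 g mass hanging loose by its own hook on the balance's hook, free to swing. Origin: centre of the closed upright wire ring under it. x: the ring's normal (open both ways; within 0.4 rad of world x), z up. Ring inside diameter 24 mm, wire 3.5: top of its lowest wire 12 below the origin. Brass cylinder (diameter 22) from 19 to 55 above the origin, hook to 80 above.
- balance (a joint): Extension of the spring balance: the sliding scale rod with its hook comes straight down under load. Metres; 0 = no load, 0.010 more per newton (100 N/m), 0.100 = 10 N = end of the scale; light damping. About 0.010 at the start (brass mass alone). The ring sinks as much as the rod.
- stand: Retort stand, fixed. Origin on the bench straight below the hanging chain. Mm: base plate 12 thick, 120 wide, from 50 before to 200 beyond the origin along a line 60 degrees from +x towards +y; on that line, at 140, a steel rod (diameter 12) up to 694; a clamp arm at 652 carries the balance, whose tube (diameter 28) reaches down to 387; its hook bears the brass mass about 319 up.
- rack: Wooden rack for the three painted masses, fixed, 90 by 310 (y axis), 14 high, recesses of diameter 37 at its centre and 110 to either side along y; any mass may stand in any of them. Origin: centre of its underside.
- blue_center (a point): Centre of the blue mass's cylinder; same shape as the red one; to be left alone in the rack.
- yellow_center (a point): Centre of the yellow mass's cylinder; same shape as the red one; to be left alone in the rack.
- dropper: Small amber dropper bottle, diameter 30, 96 high; origin at the centre of its underside. To be left alone.
- tube_rack: Green rack of test tubes, 90 by 200 (y axis), 157 high; origin at the centre of its underside. To be left alone.
Mind the look-alikes: they are no part of the job. There is more than one size of the red; the job needs the smaller.

How it is judged:
By the outcome, as a careful person would: the job done as asked, in the order asked, and still so for the second after the job is handed in, with the robot touching nothing.
It also fails if it takes over 61 s, if anything falls off the work surface, if the arm or the gripper's body presses on something with over 40 N, if the wrist force passes 120 N, or if a joint passes its speed limit or range.

## Robot

A 6-joint arm with a two-finger parallel gripper is mounted at the origin on the work surface. World frame = base frame: x ahead of the robot, y to its left, z up, the work surface at z = 0. Lengths are in m, angles in rad, forces in N, time in s.
With the tool pointing down it reaches from about 0.375 to 0.9 m from the base axis. Payload 3.1 kg.
Tool frame: the origin (TCP) lies midway between the tips of the shut fingers; the grasp point (between the pads) lies 19 mm behind it (pinch_z is the distance from the TCP to the grasp point, in m); y points along the fingers, z is the direction in which the jaws open and shut, and the axes are right-handed (so a half turn about y gives the same grasp; the last joint's range is limited). The gripper opens to 87 mm and grips with 3 to 60 N. Pads are 19 mm wide; open, the fingers measure 117 mm over their backs; the gripper's body (75 mm by 190 mm) begins 51 mm behind the grasp point.
Start: joints at [1.044, 0.527, 1.433, -0, 1.181, -0.178], TCP at [0.214, 0.587, 0.223] pointing down, gripper open.
Joint ranges: [-3.08, 3.08], [-0.75, 2.2], [0.22, 2.44], [-1.43, 4.57], [0, 2.65], [-2.85, 2.85]. Speed limits (rad/s): [2.79, 2.79, 3.14, 3.14, 3.14, 3.14].

## Interface

Orientations are given as a unit quaternion [x, y, z, w].
In Python, from rig import * gives the robot as it stands.
- The arm moves only by the tool drive_tool, never from a script. Its argument "plan" is a list of rows, each a list of 7 numbers: the shift along the tool's x, y, z in mm, then the turn, a rotation vector about the tool's x, y, z in degrees, then the finger opening in mm, from 0 to 87. A call has 1 to 10 rows; each row is the pose to reach, as a shift and turn from the pose commanded when the call began, along the tool's axes at that moment; what a row does not reach only later rows make up. A row lasts 1/10 s, in which the tool goes at most 50 mm and 8.59 degrees, less where a joint would pass 70% of its speed; a pose out of reach is approached as far as the arm can. A call with a gripper value outside its range is refused whole. The fingers move at their own pace and stop on an object; "newtons" is the grip in N (left out, the last holds). Time passes only in rows, so rows that repeat a pose let the fingers close. It gives the time, the measured TCP pose, the force and the opening at its end, in the units of the state.
- get_obs(): the state, without advancing time (a new reading comes with each control period).
- camera(name): name is "side" or "top" or "wrist"; returns the picture (400x640x3 uint8, blue, green, red); there is no depth.
- get_calibration(name): a dict with "fx", "fy", "cx", "cy" (pixels), "origin" and "rotation" of the camera in the world; the wrist camera has in their place "tool_from_camera" (4x4, takes a point from camera to tool coordinates, whose origin is the TCP and whose axes are the tool frame's). Camera axes: x right, y down, z forward; pixel columns grow to the right and rows downward; lengths in m; the calibration is good to about 2 mm. A picture is of the moment at which its call begins: read the wrist's pose just before it. get_calibration takes no time and is no camera call.
- hand_in(): hands the job in, once; it reports no verdict.
Trained networks look in the newest picture that a camera, given by its name, has taken for a name from the list of things; names that differ only in an ending like _2 or _b are one class to them, and where a whole thing is asked for, a point or a joint stands for the part that bears it (a point fixed in the world has none). Each returns a list of dicts, best first, with "conf" (0 to 1); they miss things now and then, are a little off and sometimes report something else, mostly with a low value. They report only what shows in the picture. A call takes as long as a camera call. They do not tell look-alikes from the thing itself.
- spot_in(camera, target): "location" ([column, row] in pixels, amid what is visible of it).
- mark_of(camera, target): "location" ([column, row] in pixels: a listed point, or the origin of a listed thing).
The state is a dict: "time": time; "q": joint angles; "joint_velocities": joint speeds; "joint_torque": joint torques, N m; "position": TCP position; "tool_rot": TCP orientation; "ft_force": force on the tool from outside, world axes, zero at the start; "moment": the same for the moment, N m; "grip_width": finger opening in m.
Only numpy, scipy, OpenCV 4.12 (cv2) and the standard library are available. Lean on these libraries where they do the work, as an engineer would, in place of code of your own. Each camera call takes 0.05 s, during which the arm holds its last target. There are 200 camera calls.

## Working session

There is one attempt and no reset: what is moved stays moved. The work goes in short steps, Python scripts to look and compute and a tool call to move; the robot and the scene stay as the last step left them, time stands still between calls to the robot, and variables do not carry over. Pictures are saved under pics/ and viewed, about 8 in all and at most 12, crops included, and the job is handed in when it is done.

Besides the shell and the picture viewer there is one more tool, called after ">>>" as name([rows], argument=value, ...), one row to a line, values as JSON. drive_tool: Moves the arm, as the interface text tells. Its arguments: {"type":"object","properties":{"plan":{"type":"array","items":{"type":"array","items":{"type":"number"}}},"newtons":{"type":"number"}},"required":["plan"]}

```bash
ls; mkdir -p pics
python3 - <<'E'
from rig import *
import cv2,numpy as np
o=get_obs();print(o)
for c in("side","top","wrist"):
    im=camera(c);cv2.imwrite(f"pics/{c}0.png",im)
    k=get_calibration(c);print(c,{a:np.round(b,4).tolist() for a,b in k.items()})
    for t in("red_center","red_hook","brass_mass","stand","rack"):
        print(t,[(np.round(d["location"],1).tolist(),round(d["conf"],2)) for d in mark_of(c,t)])
E
```

```text
pics
{'time': 0.0, 'q': array([ 1.04349810e+00,  5.28506355e-01,  1.43389380e+00,  2.43842146e-05,
        1.18137058e+00, -1.78502434e-01]), 'joint_velocities': array([-0.0003628 , -0.00049595, -0.00142873, -0.00163414,  0.00148935,
       -0.00037353]), 'joint_torque': array([-3.79056155e-04, -4.40035307e+01, -1.76590830e+01,  6.31433772e-02,
        5.81625151e-02, -1.66423329e-04]), 'position': array([0.21320182, 0.5867433 , 0.22154964]), 'tool_rot': array([ 0.69709969, -0.12297057,  0.1224233 , -0.69565997]), 'ft_force': array([ 0.32597828,  0.23572236, -0.01003455]), 'moment': array([-0.03703317, -0.00296773, -0.00830348]), 'grip_width': 0.08696075814128142}
side {'fx': 458.8257, 'fy': 458.8257, 'cx': 309.9421, 'cy': 196.9593, 'origin': [0.3937, 0.7968, 0.8646], 'rotation': [-0.0688, 0.8891, -0.4502, 0.0446]}
red_center [([325.1, 230.4], 0.83), ([379.9, 252.1], 0.67), ([325.8, 204.8], 0.24)]
red_hook [([326.7, 202.3], 0.82), ([381.4, 211.8], 0.79)]
brass_mass [([302.7, 264.7], 0.76)]
stand []
rack [([324.1, 213.4], 0.7), ([324.5, 202.3], 0.33)]
top {'fx': 480.9821, 'fy': 480.9821, 'cx': 322.2271, 'cy': 195.4889, 'origin': [0.3288, -0.0599, 1.3832], 'rotation': [0.7034, -0.7034, 0.071, -0.0731]}
red_center [([336.1, 278.1], 0.78), ([359.7, 231.1], 0.57)]
red_hook [([336.8, 275.9], 0.61), ([357.9, 161.3], 0.35), ([363.2, 226.1], 0.19)]
brass_mass [([223.5, 217.4], 0.42)]
stand []
rack [([396.2, 222.9], 0.83)]
wrist {'fx': 300.5564, 'fy': 300.5564, 'cx': 317.9273, 'cy': 207.7263, 'tool_from_camera': [[-0.0001, 0.9666, 0.2564, -0.0696], [-0.0, -0.2564, 0.9666, -0.1623], [1.0, 0.0001, 0.0001, -0.0002], [0.0, 0.0, 0.0, 1.0]]}
red_center []
red_hook []
brass_mass []
stand []
rack []
```

Run:
```python
import cv2,numpy as np
s=cv2.imread("pics/side0.png");t=cv2.imread("pics/top0.png")
cv2.imwrite("pics/a.png",np.vstack([cv2.resize(s[50:350,150:550],(800,600),interpolation=2)])) 
cv2.imwrite("pics/b.png",cv2.resize(t[50:350,150:550],(800,600),interpolation=2))
```

```text
(no output)
```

View pics/a.png

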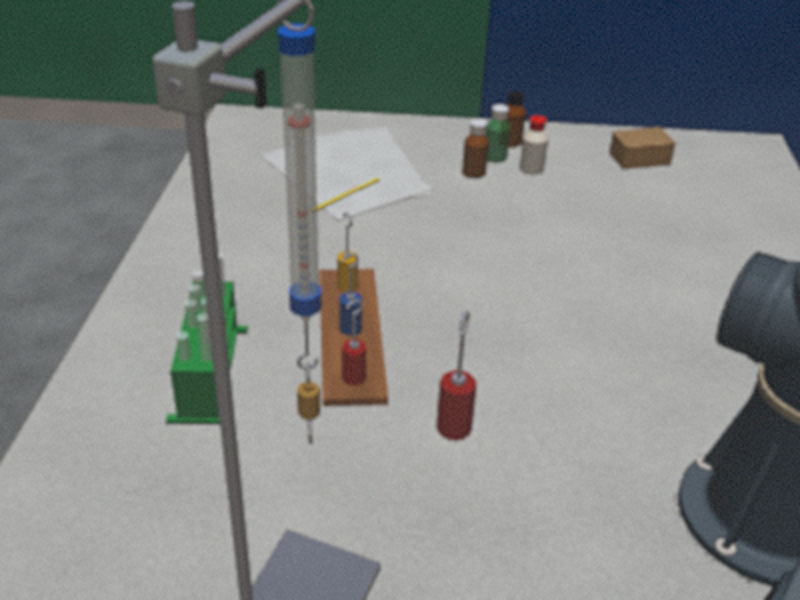

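View pics/b.png

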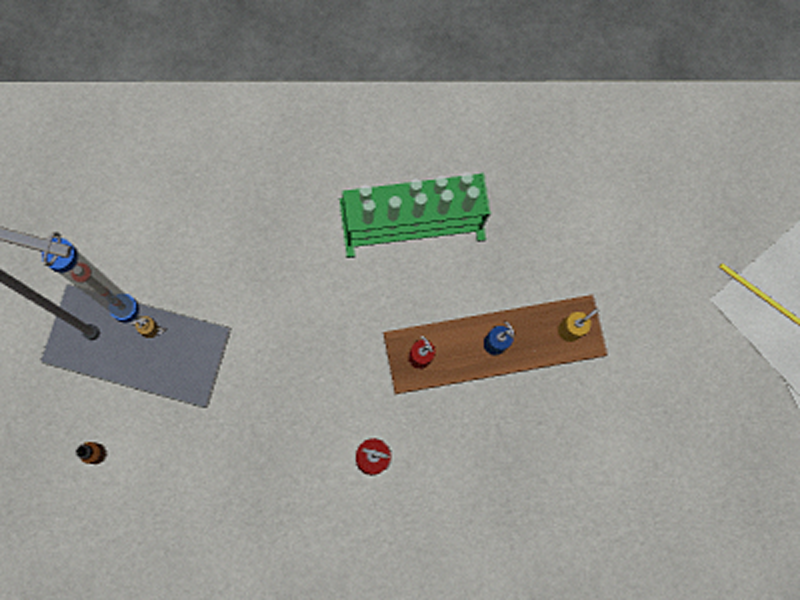

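Look-alikes for the red mass: the red in the rack (top px 361,226; side px 327,231) and the bigger free-standing red (top 336,278; side 377,252). The smaller one, standing in the rack, is the target. Next I triangulate the points.

```bash
cat > h.py <<'E'
from rig import *
import cv2,numpy as np
from scipy.spatial.transform import Rotation as R
def ray(c,px,obs=None):
    k=get_calibration(c);d=np.array([(px[0]-k["cx"])/k["fx"],(px[1]-k["cy"])/k["fy"],1.])
    if c=="wrist":
        T=np.array(k["tool_from_camera"]);o=obs or get_obs();Q=R.from_quat(o["tool_rot"])
        return o["position"]+Q.apply(T[:3,3]),Q.apply(T[:3,:3]@d)
    return np.array(k["origin"]),R.from_quat(k["rotation"]).apply(d)
def tri(rays):
    A=[];b=[]
    for o,d in rays:
        d=d/np.linalg.norm(d);P=np.eye(3)-np.outer(d,d);A.append(P);b.append(P@o)
    x=np.linalg.lstsq(np.vstack(A),np.hstack(b),rcond=None)[0]
    return x,[np.linalg.norm(P@x-c) for P,c in zip(A,b)]
def onz(r,z): o,d=r;return o+d*(z-o[2])/d[2]
def proj(c,p):
    k=get_calibration(c);v=R.from_quat(k["rotation"]).inv().apply(np.array(p)-k["origin"])
    return np.array([k["fx"]*v[0]/v[2]+k["cx"],k["fy"]*v[1]/v[2]+k["cy"]])
E
python3 - <<'E'
from h import *
np.set_printoptions(precision=4,suppress=True)
for t in("red_center","red_hook","blue_center","yellow_center","blue_hook","brass_mass","rack","dropper","tube_rack"):
    for c in("side","top"):
        try: print(t,c,[(np.round(d["location"],1).tolist(),round(d["conf"],2)) for d in mark_of(c,t)])
        except Exception as e: print(t,c,e)
pr=lambda n,*a:print(n,*tri([ray(c,p) for c,p in zip(("side","top"),a)]))
pr("redc",[325.1,230.4],[359.7,231.1]);pr("redh",[326.7,202.3],[363.2,226.1])
pr("bigc",[379.9,252.1],[336.1,278.1]);pr("bigh",[381.4,211.8],[336.8,275.9])
pr("brass",[302.7,264.7],[223.5,217.4])
print("redc z.039",onz(ray("side",[325.1,230.4]),.039),onz(ray("top",[359.7,231.1]),.039))
pr("rack",[324.1,213.4],[396.2,222.9])
# base plate corners px (full image) in top, rack corners
for p in [(229,327),(207,406),(43,361),(66,285)]: print("plate",onz(ray("top",(150+p[0]/2,50+p[1]/2)),.012))
for p in [(384,332),(396,393),(606,355),(592,295)]: print("rack",onz(ray("top",(150+p[0]/2,50+p[1]/2)),.014))
E
```

```text
red_center side [([325.1, 230.4], 0.83), ([379.9, 252.1], 0.67), ([325.8, 204.8], 0.24)]
red_center top [([336.1, 278.1], 0.78), ([359.7, 231.1], 0.57)]
red_hook side [([326.7, 202.3], 0.82), ([381.4, 211.8], 0.79)]
red_hook top [([336.8, 275.9], 0.61), ([357.9, 161.3], 0.35), ([363.2, 226.1], 0.19)]
blue_center side [([306.5, 340.6], 0.27)]
blue_center top [([395.1, 219.5], 0.71)]
yellow_center side [([323.5, 189.9], 0.71), ([251.4, 239.3], 0.66)]
yellow_center top [([437.0, 212.2], 0.46)]
blue_hook side it knows: blue_center, brass_mass, dropper, rack, red, red_center, red_hook, stand, tube_rack, yellow_center
blue_hook top it knows: blue_center, brass_mass, dropper, rack, red, red_center, red_hook, stand, tube_rack, yellow_center
brass_mass side [([302.7, 264.7], 0.76)]
brass_mass top [([223.5, 217.4], 0.42)]
rack side [([324.1, 213.4], 0.7), ([324.5, 202.3], 0.33)]
rack top [([396.2, 222.9], 0.83)]
dropper side []
dropper top [([199.7, 279.0], 0.4)]
tube_rack side [([251.3, 233.8], 0.61)]
tube_rack top [([359.9, 158.9], 0.6)]
redc [ 0.5141 -0.1608  0.0415] [np.float64(0.009436351
[... 151 characters left out ...]
[ 0.3727 -0.0939  0.0439] [np.float64(0.0017439130341407691), np.float64(0.0017439130341408851)]
bigh [ 0.3761 -0.0924  0.1767] [np.float64(0.0008098032042497446), np.float64(0.0008098032042495737)]
brass [0.5156 0.1805 0.2443] [np.float64(0.004486057475574031), np.float64(0.0044860574755747045)]
redc z.039 [ 0.524  -0.1649  0.039 ] [ 0.5049 -0.1612  0.039 ]
rack [ 0.5364 -0.2679  0.016 ] [np.float64(0.004776243628316872), np.float64(0.004776243628316743)]
plate [0.5596 0.1111 0.012 ]
plate [0.4458 0.1396 0.012 ]
plate [0.5102 0.377  0.012 ]
plate [0.6217 0.3505 0.012 ]
rack [ 0.5519 -0.1127  0.014 ]
rack [ 0.4641 -0.1291  0.014 ]
rack [ 0.5185 -0.4305  0.014 ]
rack [ 0.6063 -0.415   0.014 ]
```

Run:
```python
import cv2,numpy as np
s=cv2.imread("pics/side0.png");t=cv2.imread("pics/top0.png")
a=cv2.resize(s[180:280,270:400],(780,600),interpolation=2)[:,:400]
f=lambda i:cv2.resize(i,(400,300),interpolation=2)
cv2.imwrite("pics/c.png",np.hstack([cv2.resize(s[190:290,290:357],(400,600),interpolation=2),np.vstack([f(t[205:250,335:395]),f(t[195:240,200:260])])]))
```

```text
(no output)
```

View pics/c.png

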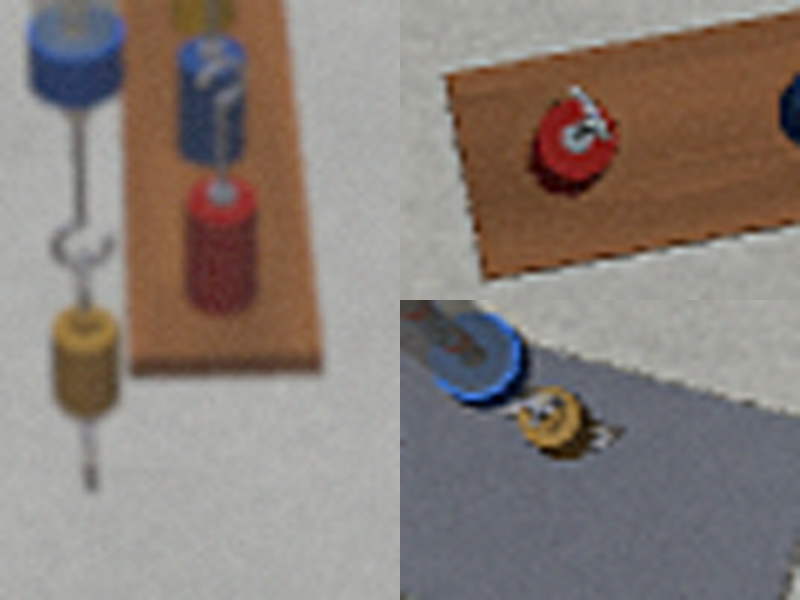

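The close crop confirms the smaller red in the rack: its hook wire runs between top px (361,218) and (366,225). The brass ring looks edge-on from the side camera, at px (304,268). I'll move above the red for a wrist view of the hook.

```bash
cat >> h.py <<'E'
def toolR(az,pitch,flip=1):
    "tool y points at azimuth az, pitch below horizontal (deg); tool z horizontal; flip=1 -> tool x down side"
    a,p=np.radians([az,pitch]);y=np.array([np.cos(a)*np.cos(p),np.sin(a)*np.cos(p),-np.sin(p)])
    z=flip*np.array([-np.sin(a),np.cos(a),0]);return R.from_matrix(np.c_[np.cross(y,z),y,z])
def delta(pos,Rt,o=None):
    "row (mm,deg) from present pose to TCP pos / orientation Rt"
    o=o or get_obs();Q=R.from_quat(o["tool_rot"])
    return np.round(np.r_[Q.inv().apply(np.array(pos)-o["position"])*1e3,np.degrees((Q.inv()*Rt).as_rotvec())],1)
def tcp(grasp,Rt): return np.array(grasp)+.019*Rt.apply([0,1,0])
E
python3 - <<'E'
from h import *
np.set_printoptions(precision=3,suppress=True)
Q=R.from_quat(get_obs()["tool_rot"]);print(Q.as_matrix())
for p in([360.8,218.5],[365.7,225.3]):print(onz(ray("top",p),.14))
print(onz(ray("top",[199.7,279]),0))
for f in(1,-1):
  Rt=toolR(-85,80,f);print(delta([.50,-.12,.33],Rt))
E
```

```text
[[ 0.94  -0.     0.342]
 [-0.342 -0.     0.94 ]
 [-0.    -1.    -0.   ]]
[ 0.525 -0.157  0.14 ]
[ 0.507 -0.169  0.14 ]
[0.373 0.292 0.   ]
[ 510.9 -107.5 -566.9   -5.7   64.8   -8.9]
[ 510.9 -107.5 -566.9  -10.  -114.6    6.4]
```

Run:
```python
from h import *
Rt=toolR(-40,50,-1);print(delta([.36,.12,.36],Rt));print(R.from_quat(get_obs()["tool_rot"]).as_rotvec(degrees=True))
Rt=toolR(0,50,-1);print(delta([.36,.12,.36],Rt))
```

```text
[ 297.3 -137.5 -389.2  -55.  -151.2    9.7]
[-89.00640242  15.68234923 -15.68110495]
[ 297.3 -137.5 -389.2   55.   151.2    9.7]
```

```bash
cat >> h.py <<'E'
F=np.array([[0,0,-1],[-1,0,0],[0,1,0]]) # tool axes in flange
def wristq(Rt,q1,s):
    M=(R.from_euler("ZY",[q1,s]).inv()*R.from_matrix(Rt.as_matrix()@F.T.T.T if 0 else Rt.as_matrix()@F.T)).as_euler("ZYZ")
    return np.round(M,2)
E
python3 - <<'E'
from h import *
o=get_obs();print(wristq(R.from_quat(o["tool_rot"]),1.0435,1.9624))
for n,az,q1 in(("red",-85,-.1),("ring",70,0.),("red",-85,-.25),("ring",95,.2)):
  for f in(1,-1):
    for p in(20,35,50,90):
      print(n,az,f,p,[wristq(toolR(az,p,f),q1,s).tolist() for s in(1.8,2.2,2.5)])
E
```

```text
[-0.    1.18 -0.18]
red -85 1 20 [[-1.26, 1.32, 0.16], [-1.38, 1.22, 0.56], [-1.5, 1.18, 0.88]]
red -85 1 35 [[-0.99, 1.29, 0.09], [-1.14, 1.09, 0.46], [-1.3, 0.99, 0.79]]
red -85 1 50 [[-0.72, 1.28, 0.01], [-0.86, 0.99, 0.32], [-1.05, 0.82, 0.63]]
red -85 1 90 [[-0.0, 1.34, -0.19], [-0.0, 0.94, -0.19], [-0.0, 0.64, -0.19]]
red -85 -1 20 [[-1.26, 1.32, -2.98], [-1.38, 1.22, -2.58], [-1.5, 1.18, -2.26]]
red -85 -1 35 [[-0.99, 1.29, -3.06], [-1.14, 1.09, -2.68], [-1.3, 0.99, -2.35]]
red -85 -1 50 [[-0.72, 1.28, -3.13], [-0.86, 0.99, -2.82], [-1.05, 0.82, -2.51]]
red -85 -1 90 [[0.0, 1.34, 2.95], [0.0, 0.94, 2.95], [-0.0, 0.64, 2.95]]
ring 70 1 20 [[1.28, 1.17, 3.03], [1.47, 1.09, 2.6], [1.63, 1.09, 2.26]]
ring 70 1 35 [[1.0, 1.16, -3.14], [1.2, 0.97, 2.74], [1.42, 0.89, 2.38]]
ring 70 1 50 [[0.71, 1.17, -3.02], [0.89, 0.89, 2.93], [1.13, 0.73, 2.57]]
ring 70 1 90 [[0.0, 1.34, -2.79], [0.0, 0.94, -2.79], [0.0, 0.64, -2.79]]
ring 70 -1 20 [[1.28, 1.17, -0.11], [1.47, 1.09, -0.54], [1.63, 1.09, -0.88]]
ring 70 -1 35 [[1.0, 1.16, 0.01], [1.2, 0.97, -0.4], [1.42, 0.89, -0.76]]
ring 70 -1 50
[... 642 characters left out ...]
9, -2.92], [-1.13, 0.74, -2.57]]
red -85 -1 90 [[0.0, 1.34, 2.8], [0.0, 0.94, 2.8], [0.0, 0.64, 2.8]]
ring 95 1 20 [[1.25, 1.39, 2.96], [1.35, 1.28, 2.57], [1.44, 1.23, 2.25]]
ring 95 1 35 [[0.99, 1.35, 3.01], [1.1, 1.15, 2.65], [1.25, 1.03, 2.34]]
ring 95 1 50 [[0.72, 1.32, 3.08], [0.84, 1.04, 2.77], [1.01, 0.85, 2.48]]
ring 95 1 90 [[0.0, 1.34, -3.03], [0.0, 0.94, -3.03], [0.0, 0.64, -3.03]]
ring 95 -1 20 [[1.25, 1.39, -0.18], [1.35, 1.28, -0.58], [1.44, 1.23, -0.89]]
ring 95 -1 35 [[0.99, 1.35, -0.13], [1.1, 1.15, -0.49], [1.25, 1.03, -0.8]]
ring 95 -1 50 [[0.72, 1.32, -0.06], [0.84, 1.04, -0.37], [1.01, 0.85, -0.66]]
ring 95 -1 90 [[0.0, 1.34, 0.11], [0.0, 0.94, 0.11], [0.0, 0.64, 0.11]]
```

Run:
```python
from h import *
for az,q1 in((27,-.4),(0,.1)):
  print([wristq(toolR(az,40,-1),q1,s).tolist() for s in(1.8,2.1)])
print(delta([.40,.08,.36],toolR(10,60,-1)))
```

```text
[[0.85, 0.89, 0.3], [1.09, 0.72, -0.04]]
[[-0.17, 0.48, 1.78], [-0.42, 0.19, 2.05]]
[ 348.6 -137.5 -413.1   39.   145.6   10.4]
```

>>> drive_tool([
  [349,-137,-413,39,146,10,87],
  [349,-137,-413,39,146,10,87],
  [349,-137,-413,39,146,10,87],
  [349,-137,-413,39,146,10,87],
  [349,-137,-413,39,146,10,87],
  [349,-137,-413,39,146,10,87],
  [349,-137,-413,39,146,10,87],
  [349,-137,-413,39,146,10,87],
  [349,-137,-413,39,146,10,87],
  [349,-137,-413,39,146,10,87],
])

```text
time: 2.7
position: [0.3812, 0.1308, 0.3464]
tool_rot: [-0.299, 0.558, -0.539, 0.556]
ft_force: [0.6, -0.1, -0.0]
grip_width: 0.0867
```

Run:
```python
from h import *
np.set_printoptions(precision=3,suppress=True)
o=get_obs();print(o["q"],o["position"])
Q=R.from_quat(o["tool_rot"]);print(wristq(Q,o["q"][0],o["q"][1]+o["q"][2]))
Rt=toolR(27,40,-1);print(delta(tcp([.45,-.11,.33],Rt),Rt))
```

```text
[-0.183 -0.092  1.973  0.333  1.056 -0.071] [0.381 0.131 0.346]
[ 0.33  1.06 -0.07]
[210.2  -7.8 134.4  17.3  45.4  25.6]
```

Run:
```python
from h import *
Rt=toolR(27,40,-1);print(delta(tcp([.49,-.17,.27],Rt),Rt))
```

```text
[275.9  44.5 176.3  17.3  45.4  25.6]
```

>>> drive_tool([
  [210,0,140,17,45,26,87],
  [276,44,176,17,45,26,87],
  [276,44,176,17,45,26,87],
  [276,44,176,17,45,26,87],
  [276,44,176,17,45,26,87],
  [276,44,176,17,45,26,87],
  [276,44,176,17,45,26,87],
  [276,44,176,17,45,26,87],
  [276,44,176,17,45,26,87],
  [276,44,176,17,45,26,87],
])

```text
time: 3.7
position: [0.5035, -0.1598, 0.2575]
tool_rot: [0.136, 0.694, -0.549, 0.445]
ft_force: [-1.0, 0.5, 0.8]
grip_width: 0.0869
```

Run:
```python
from h import *
np.set_printoptions(precision=3,suppress=True)
o=get_obs();print(o["q"],o["position"],o["ft_force"])
im=camera("wrist");cv2.imwrite("pics/d.png",im)
for t in("red_center","red_hook"):print(t,[(np.round(d["location"],1).tolist(),round(d["conf"],2)) for d in mark_of("wrist",t)])
```

```text
[-1.019  0.369  2.05   1.102  1.032 -0.691] [ 0.504 -0.16   0.258] [-0.984  0.55   0.828]
red_center [([325.7, 324.9], 0.62)]
red_hook [([329.3, 300.4], 0.69)]
```

View pics/d.png

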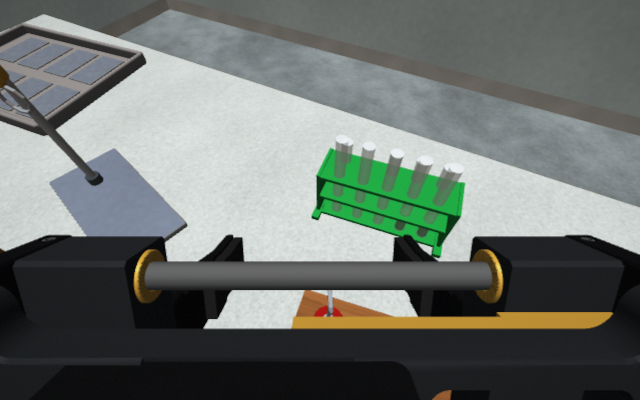

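The wrist view shows the red mass's shank at px (330,295), half hidden behind the gripper's crossbar. The red top is at (328,312). The hook tip can't be judged yet, so I refine the position from three cameras.

Run:
```python
from h import *
np.set_printoptions(precision=4,suppress=True)
w=[ray("wrist",p) for p in([325.7,324.9],[329.3,300.4],[328,314])]
print("c",tri([ray("side",[325.1,230.4]),ray("top",[359.7,231.1]),w[0]]))
print("h",tri([ray("side",[326.7,202.3]),ray("top",[363.2,226.1]),w[1]]))
print("wrist at known z",onz(w[0],.039),onz(w[1],.135),onz(w[2],.069))
# red blob centroid top view
im=cv2.imread("pics/top0.png").astype(int);m=((im[...,2]>90)&(im[...,1]<60)&(im[...,0]<70)).astype(np.uint8)
n,_,st,ce=cv2.connectedComponentsWithStats(m)
for i in range(1,n):
  if st[i,4]>20: print(st[i],ce[i],onz(ray("top",ce[i]),.06))
im=cv2.imread("pics/side0.png").astype(int);m=((im[...,2]>70)&(im[...,1]<60)&(im[...,0]<70)).astype(np.uint8)
n,_,st,ce=cv2.connectedComponentsWithStats(m)
for i in range(1,n):
  if st[i,4]>20: print(st[i],ce[i],onz(ray("side",ce[i]),.044))
for p in((.516,-.163,.039),(.516,-.163,.135)):print(proj("side",p),proj("top",p))
for g in((.516,-.163,.16),(.516,-.163,.057)):
  Rt=toolR(27,40,-1);print(delta(tcp(g,Rt),Rt))
```

```text
c (array([ 0.516 , -0.1613,  0.0418]), [np.float64(0.007490670553285135), np.float64(0.011403295953368298), np.float64(0.00399771007275607)])
h (array([ 0.5145, -0.1634,  0.1381]), [np.float64(0.005258967433189723), np.float64(0.009348417617793682), np.float64(0.004253783406690422)])
wrist at known z [ 0.5207 -0.1616  0.039 ] [ 0.5198 -0.1636  0.135 ] [ 0.5256 -0.1614  0.069 ]
[354 220  14  12  76] [360.0789 226.1184] [ 0.516  -0.1608  0.06  ]
[328 269  17  18 174] [336.046  277.8908] [ 0.3745 -0.0934  0.06  ]
[591 273   9  15  60] [594.75 280.15] [ 0.3686 -0.7935  0.06  ]
[618 318  12  12 106] [623.1981 323.1792] [ 0.2559 -0.8561  0.06  ]
[404 103   9  20  72] [407.625  112.2778] [ 0.2948 -0.9295  0.044 ]
[415 107   9   8  46] [418.6087 110.5652] [ 0.251  -0.9509  0.044 ]
[382 122  11  16 101] [386.8416 130.3069] [ 0.3726 -0.7652  0.044 ]
[321 221  12  22 211] [326.5924 232.0806] [ 0.5182 -0.1527  0.044 ]
[369 237  18  32 434] [377.523  253.7189] [ 0.3768 -0.0866  0.044 ]
[359 392  13   8  28] [364.3571 396.7857] [0.3836 0.311  0.044 ]
[327.8878 231.1196] [360.2951 227.1819]
[328.0981 203.3688] [363.0266 222.1158]
[69.3 88.9  8.9  0.7  0.6 -0.1]
[148.3 155.    9.    0.7   0.6  -0.1]
```

>>> drive_tool([
  [54,76,9,0.7,0.6,0,87],
  [54,77,9,0.7,0.6,0,87],
  [54,77,9,0.7,0.6,0,87],
  [69,90,9,0.7,0.6,0,87],
  [85,103,9,0.7,0.6,0,87],
  [101,116,9,0.7,0.6,0,87],
  [117,130,9,0.7,0.6,0,87],
  [133,143,9,0.7,0.6,0,87],
  [148,156,9,0.7,0.6,0,87],
  [148,156,9,0.7,0.6,0,87],
])

```text
time: 4.85
position: [0.5305, -0.1577, 0.0448]
tool_rot: [0.143, 0.693, -0.553, 0.44]
ft_force: [-0.5, 0.3, -0.3]
grip_width: 0.0869
```

Run:
```python
from h import *
np.set_printoptions(precision=4,suppress=True)
o=get_obs();Rt=R.from_quat(o["tool_rot"]);print("grasp pt",o["position"]-.019*Rt.apply([0,1,0]),o["ft_force"],o["q"])
im=camera("wrist");cv2.imwrite("pics/e.png",im)
print([(np.round(d["location"],1).tolist(),round(d["conf"],2)) for d in mark_of("wrist","red_hook")])
f=[get_obs()["ft_force"]]
for i in range(3): camera("side");f.append(get_obs()["ft_force"])
print(np.array(f))
```

```text
grasp pt [ 0.5175 -0.1643  0.0569] [-0.4846  0.3302 -0.3422] [-0.958   0.8897  2.1064  1.591   0.864  -1.38  ]
[([318.8, 159.6], 0.63)]
[[ 0.6066 -0.2624  0.2342]
 [-0.0846  0.1585  0.3703]
 [ 0.096   1.1216 -0.2244]
 [-0.1046 -0.2211 -0.4366]]
```

View pics/e.png

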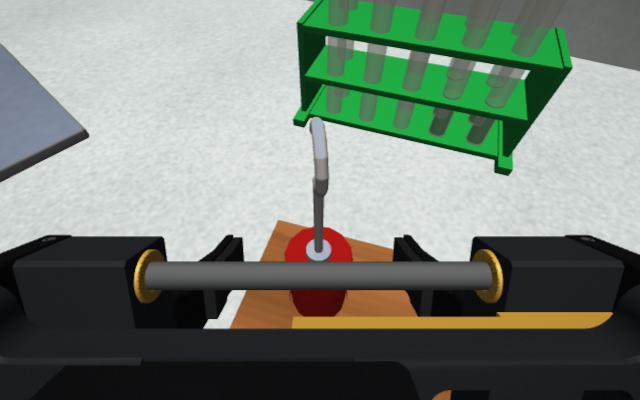

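The view shows the red cylinder between the open fingers at (318,260), with the hook at (319,120–190). I'll zoom in to tell which side the tip is on.

Run:
```python
import cv2
im=cv2.imread("pics/e.png");cv2.imwrite("pics/f.png",cv2.resize(im[105:265,265:375],(412,600),interpolation=cv2.INTER_CUBIC))
```

```text
(no output)
```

View pics/f.png

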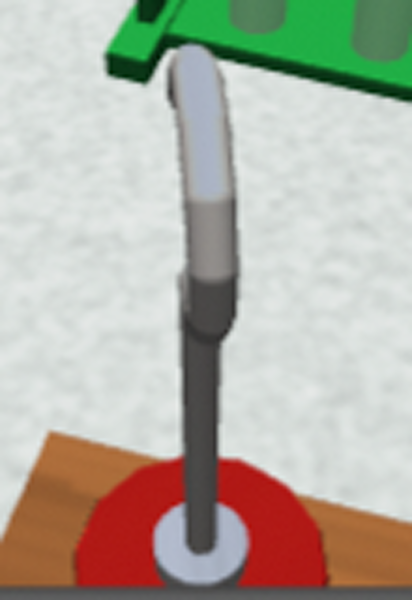

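Run:
```python
from h import *
o=get_obs();Q=R.from_quat(o["tool_rot"]);k=get_calibration("wrist");T=np.array(k["tool_from_camera"])
def pw(p):
    v=T[:3,:3].T@(Q.inv().apply(np.array(p)-o["position"])-T[:3,3]);return np.array([k["fx"]*v[0]/v[2]+k["cx"],k["fy"]*v[1]/v[2]+k["cy"]])
ax=np.array([.5175,-.1635,0])
for az in(27,36,45):
  u=np.array([np.cos(np.radians(az)),np.sin(np.radians(az)),0])
  for n,(a,z) in dict(cyltop=(0,.069),shanktop=(0,.125),near=(-.01,.135),near45=(-.0071,.142),top=(0,.145),far=(.01,.135)).items():
    p=(pw(ax+a*u+[0,0,z])-[265,105])*3.745;print(az,n,p.round())
```

```text
27 cyltop [191. 569.]
27 shanktop [189. 293.]
27 near [188. 309.]
27 near45 [187. 220.]
27 top [188. 124.]
27 far [189. 133.]
36 cyltop [191. 569.]
36 shanktop [189. 293.]
36 near [208. 308.]
36 near45 [202. 219.]
36 top [188. 124.]
36 far [171. 134.]
45 cyltop [191. 569.]
45 shanktop [189. 293.]
45 near [227. 304.]
45 near45 [217. 216.]
45 top [188. 124.]
45 far [154. 137.]
```

The near wire curves smoothly back into the shank, with its rounded underside at crop (210,335). No second arc shows on the far side, so the tip points away from the robot, at azimuth about 33°. Grip now.

>>> drive_tool([
  [0,0,0,0,0,0,33],
  [0,0,0,0,0,0,30],
  [0,0,0,0,0,0,30],
  [0,0,0,0,0,0,30],
  [0,0,0,0,0,0,30],
  [0,0,0,0,0,0,30],
  [0,0,0,0,0,0,30],
], newtons=35)

```text
time: 5.8
position: [0.5298, -0.1572, 0.0435]
tool_rot: [0.142, 0.693, -0.553, 0.44]
ft_force: [-0.0, 0.4, -0.5]
grip_width: 0.039
```

```bash
cat >> h.py <<'E'
def ft(n=6):
    f=[]
    for i in range(n): camera("side");f.append(get_obs()["ft_force"])
    return np.mean(f,0),np.std(f,0)/n**.5
E
python3 - <<'E'
from h import *
np.set_printoptions(precision=4,suppress=True)
print(ft(6));o=get_obs();Rt=R.from_quat(o["tool_rot"]);print(o["time"],o["grip_width"],o["position"]-.019*Rt.apply([0,1,0]))
# lift 60 mm straight up in tool axes
print(Rt.inv().apply([0,0,60]))
E
```

```text
(array([-0.0148, -1.575 ,  0.5559]), array([0.1946, 0.2295, 0.272 ]))
6.1 0.033242189601207416 [ 0.5171 -0.1644  0.0558]
[-46.0434 -38.4707  -0.0621]
```

>>> drive_tool([
  [0,0,0,0,0,0,30],
  [-8,-6.5,0,0,0,0,30],
  [-17,-14,0,0,0,0,30],
  [-29,-24,0,0,0,0,30],
  [-48,-40,0,0,0,0,30],
  [-67,-56,0,0,0,0,30],
  [-86,-72,0,0,0,0,30],
  [-105,-88,0,0,0,0,30],
  [-118,-98,0,0,0,0,30],
  [-118,-98,0,0,0,0,30],
])

```text
time: 7.1
position: [0.5299, -0.1568, 0.1977]
tool_rot: [0.141, 0.692, -0.554, 0.44]
ft_force: [0.7, -0.7, -5.1]
grip_width: 0.0332
```

Run:
```python
from h import *
np.set_printoptions(precision=4,suppress=True)
print(ft(8));o=get_obs();Rt=R.from_quat(o["tool_rot"]);print(o["time"],o["grip_width"],o["position"]-.019*Rt.apply([0,1,0]),o["q"])
for c in("side","top","wrist"):cv2.imwrite(f"pics/{c}1.png",camera(c))
w=camera("wrist");cv2.imwrite("pics/g.png",cv2.resize(w[60:280,200:440],(654,600),interpolation=cv2.INTER_CUBIC))
```

```text
(array([ 0.0623, -0.2257, -4.759 ]), array([0.1367, 0.1712, 0.1397]))
7.5 0.03304284179040716 [ 0.5171 -0.1636  0.2081] [-0.957   0.5181  2.0683  1.2566  0.9244 -0.8532]
```

View pics/g.png

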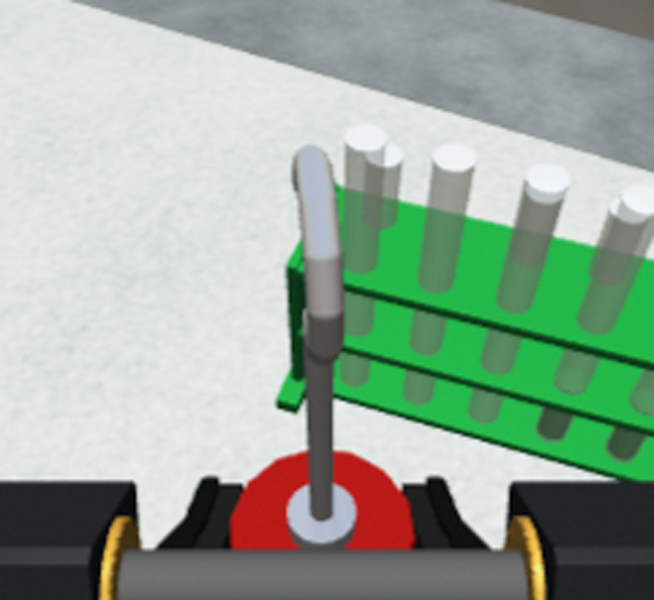

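The mass is held upright with the hook tip on the far side. It weighs about 4.8 N, so I expect about 48 mm more extension. Next I carry it to just before the ring.

Run:
```python
from h import *
o=get_obs()
for g in((.46,0,.22),(.452,.164,.175)):
  Rt=toolR(5,40,-1);print(delta(tcp(g,Rt),Rt))
```

```text
[-2.230e+01  9.900e+00 -1.666e+02  1.690e+01  1.390e+01 -1.000e-01]
[-3.050e+01  9.050e+01 -3.164e+02  1.690e+01  1.390e+01 -1.000e-01]
```

>>> drive_tool([
  [-3,1,-20,2,1.7,0,30],
  [-8,4,-55,5.5,4.5,0,30],
  [-13,6,-95,9.5,8,0,30],
  [-18,8,-130,13,11,0,30],
  [-22,12,-167,16.9,13.9,0,30],
  [-25,30,-205,16.9,13.9,0,30],
  [-27,50,-243,16.9,13.9,0,30],
  [-29,70,-280,16.9,13.9,0,30],
  [-30,85,-307,16.9,13.9,0,30],
  [-30.5,90.5,-316,16.9,13.9,0,30],
])

```text
time: 8.7
position: [0.4709, 0.1685, 0.1641]
tool_rot: [0.271, 0.652, -0.628, 0.327]
ft_force: [1.0, 0.5, -5.0]
grip_width: 0.0335
```

Run:
```python
from h import *
np.set_printoptions(precision=4,suppress=True)
for c in("side","top","wrist"):
    im=camera(c);cv2.imwrite(f"pics/{c}2.png",im)
    for t in("brass_mass","red_hook"):print(c,t,[(np.round(d["location"],1).tolist(),round(d["conf"],2)) for d in mark_of(c,t)])
o=get_obs();Rt=R.from_quat(o["tool_rot"]);print(o["time"],o["position"]-.019*Rt.apply([0,1,0]),o["q"],o["ft_force"])
w=cv2.imread("pics/wrist2.png");s=cv2.imread("pics/side2.png")
cv2.imwrite("pics/i.png",np.hstack([cv2.resize(w[20:240,240:400],(436,600),interpolation=2),cv2.resize(s[210:310,280:340],(360,600),interpolation=2)]))
```

```text
side brass_mass [([302.8, 264.1], 0.69)]
side red_hook [([334.6, 259.8], 0.94), ([384.1, 212.1], 0.46)]
top brass_mass [([224.9, 216.7], 0.59)]
top red_hook [([223.9, 237.2], 0.74), ([336.4, 275.2], 0.63)]
wrist brass_mass []
wrist red_hook [([317.4, 154.0], 0.67)]
9.15 [0.4569 0.1641 0.1771] [ 0.1433  0.5893  2.4417  3.2113  0.7626 -1.5836] [-0.0236  0.347  -4.2068]
```

View pics/i.png

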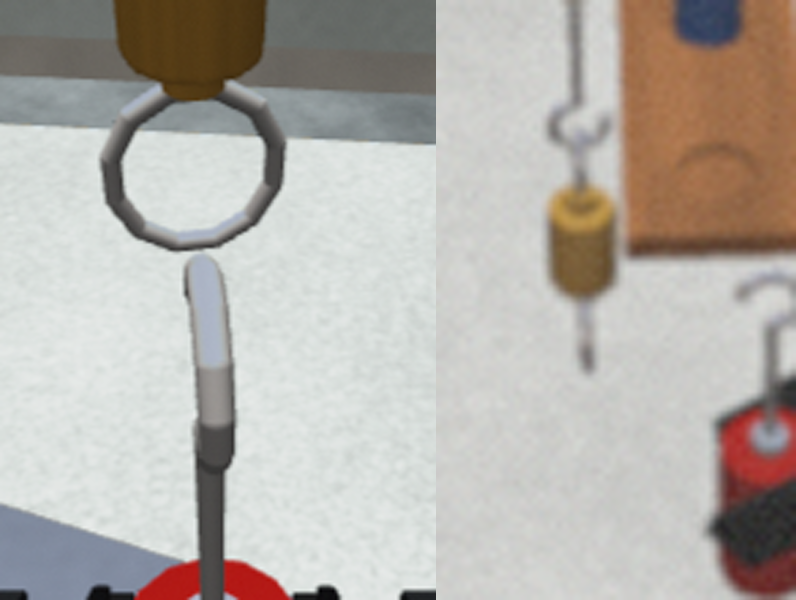

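The wrist view shows the round ring facing us, centre at about full px (311,81), with the hook below it at (317,120–185). The side view shows the hook tip on the far side and the ring edge-on, so its normal is at about 11° azimuth. Joint 3 is near its limit, so from here I only move outward.

Run:
```python
from h import *
np.set_printoptions(precision=4,suppress=True)
o=get_obs()
S,T,W=[ray("side",[302.8,264.1]),ray("top",[224.9,216.7]),ray("wrist",[311,81],o)]
s,t,w=[ray("side",[334.6,259.8]),ray("top",[223.9,237.2]),ray("wrist",[317.4,154],o)]
for n,r,h in(("all",(S,T,W),(s,t,w)),("side+wrist",(S,W),(s,w)),("side+top",(S,T),(s,t))):
    a,b=tri(r),tri(h);print(n,a[0],np.round(a[1],4),b[0],np.round(b[1],4),a[0]-b[0])
Rt=R.from_quat(o["tool_rot"]);g=o["position"]-.019*Rt.apply([0,1,0]);print("grasp",g,"hook fk",g+[0,0,.0792], Rt.as_matrix()[:,1], np.degrees(np.arctan2(Rt.as_matrix()[1,1],Rt.as_matrix()[0,1])))
k=get_calibration("wrist");T=np.array(k["tool_from_camera"])
def pw(p):
    v=T[:3,:3].T@(Rt.inv().apply(np.array(p)-o["position"])-T[:3,3]);return np.round([k["fx"]*v[0]/v[2]+k["cx"],k["fy"]*v[1]/v[2]+k["cy"],v[2]],2)
h=g+[0,0,.0792]
print("hook pred",pw(h),"cyltop",pw(h-[0,0,.066]))
for x,y,z in((.516,.176,.2425),(.516,.178,.2425)):
  for az in(0,11,22):
    a=np.radians(az);e=np.array([-np.sin(a),np.cos(a),0])*.0155;c=np.array([x,y,z])
    print(az,pw(c+e),pw(c-e),"bot",pw(c-[0,0,.0155]),"c",pw(c))
```

```text
all [0.5172 0.1753 0.2431] [0.0036 0.0047 0.0034] [0.4609 0.1696 0.2561] [0.0006 0.0052 0.0053] [ 0.0563  0.0057 -0.013 ]
side+wrist [0.5217 0.1733 0.2406] [0.0011 0.0011] [0.4616 0.1652 0.2527] [0.0012 0.0012] [ 0.0601  0.008  -0.0121]
side+top [0.5167 0.1775 0.2429] [0.0037 0.0037] [0.4608 0.174  0.2599] [0.0008 0.0008] [ 0.056   0.0035 -0.017 ]
grasp [0.4569 0.1641 0.1771] hook fk [0.4569 0.1641 0.2563] [ 0.7638  0.0616 -0.6426] 4.608121923778182
hook pred [317.37 160.01   0.09] cyltop [317.3  256.19   0.15]
0 [268.7   84.44   0.14] [336.17  87.83   0.14] bot [303.52 114.29   0.15] c [302.26  86.13   0.14]
11 [268.17  88.25   0.14] [335.85  84.03   0.14] bot [303.52 114.29   0.15] c [302.26  86.13   0.14]
22 [268.91  92.07   0.13] [334.33  80.41   0.14] bot [303.52 114.29   0.15] c [302.26  86.13   0.14]
0 [264.39  84.23   0.14] [331.77  87.61   0.14] bot [299.54 114.07   0.15] c [297.91  85.91   0.14]
11 [263.81  88.03   0.14] [331.51  83.82   0.14] bot [299.54 114.07   0.15] c [297.91  85.91   0.14]
22 [264.49  91.85   0.13] [330.05  80.2    0.14] bot [299.54 114.07   0.15] c [297.91  85.91   0.14]
```

Run:
```python
from h import *
for g in((.4777,.1644,.1583),(.517,.172,.1583)):
  Rt=toolR(5,40,-1);print(delta(tcp(g,Rt),Rt))
```

```text
[ 1.1 27.9  1.3 -0.3 -0.1 -0. ]
[-24.5  58.4  -3.   -0.3  -0.1  -0. ]
```

>>> drive_tool([
  [0.3,8,0.4,0,0,0,30],
  [0.6,16,0.8,0,0,0,30],
  [1,23,1,0,0,0,30],
  [1,28,1.3,0,0,0,30],
  [1,28,1.3,0,0,0,30],
  [1,28,1.3,0,0,0,30],
])

```text
time: 9.75
position: [0.4912, 0.1676, 0.1451]
tool_rot: [0.27, 0.653, -0.628, 0.326]
ft_force: [0.0, 0.1, -4.0]
grip_width: 0.0335
```

Run:
```python
from h import *
np.set_printoptions(precision=4,suppress=True)
o=get_obs();Rt=R.from_quat(o["tool_rot"]);print(o["time"],o["position"]-.019*Rt.apply([0,1,0])+[0,0,.0792],o["q"])
w=camera("wrist");s=camera("side");cv2.imwrite("pics/wrist3.png",w)
print([(np.round(d["location"],1).tolist(),round(d["conf"],2)) for t in("brass_mass","red_hook") for d in mark_of("side",t)])
cv2.imwrite("pics/j.png",np.hstack([cv2.resize(w[20:240,240:400],(436,600),interpolation=2),cv2.resize(s[210:310,280:340],(360,600),interpolation=2)]))
```

```text
9.75 [0.4767 0.1664 0.2366] [ 0.1379  0.651   2.4047  3.1995  0.7851 -1.5802]
[([304.5, 263.3], 0.67), ([323.5, 211.9], 0.34), ([382.9, 211.8], 0.64), ([324.0, 267.0], 0.55)]
```

View pics/j.png

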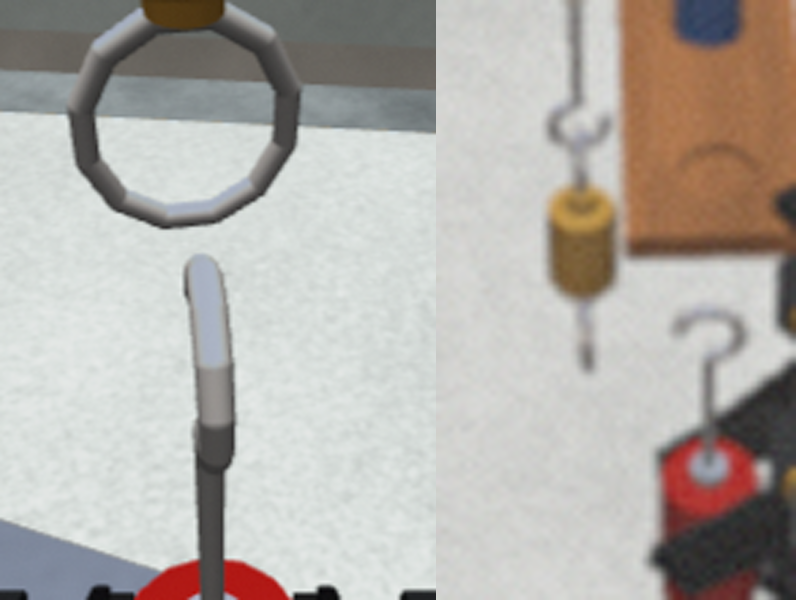

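The hook is lined up. In the wrist crop the hook is at (205,260) under the ring centre (185,115). In the side crop the hook bend is at (708,335), level with the ring (587,338), 20 px (about 40 mm) short of it. Insert.

>>> drive_tool([
  [-3.2,3.8,-0.5,0,0,0,30],
  [-6.4,7.6,-1,0,0,0,30],
  [-9.6,11.4,-1.5,0,0,0,30],
  [-12.8,15.2,-2,0,0,0,30],
  [-16,19,-2.5,0,0,0,30],
  [-19.2,22.8,-3,0,0,0,30],
  [-22.4,26.7,-3.5,0,0,0,30],
  [-25.6,30.6,-4,0,0,0,30],
  [-25.6,30.6,-4,0,0,0,30],
])

```text
time: 10.85
position: [0.5318, 0.1752, 0.1457]
tool_rot: [0.271, 0.652, -0.628, 0.327]
ft_force: [0.4, 0.0, -4.3]
grip_width: 0.0332
```

Run:
```python
from h import *
np.set_printoptions(precision=4,suppress=True)
o=get_obs();Rt=R.from_quat(o["tool_rot"]);print(o["time"],o["position"]-.019*Rt.apply([0,1,0])+[0,0,.0792],o["q"],o["ft_force"],Rt.inv().apply([0,0,-10]))
w=camera("wrist");s=camera("side");cv2.imwrite("pics/wrist4.png",w)
cv2.imwrite("pics/k.png",np.hstack([cv2.resize(w[20:240,240:400],(436,600),interpolation=2),cv2.resize(s[225:305,280:328],(360,600),interpolation=2)]))
```

```text
10.85 [0.5173 0.174  0.2371] [ 0.144   0.6315  2.2988  3.2158  0.6625 -1.5939] [ 0.3997  0.0339 -4.3361] [ 7.6654  6.4219 -0.0214]
```

View pics/k.png

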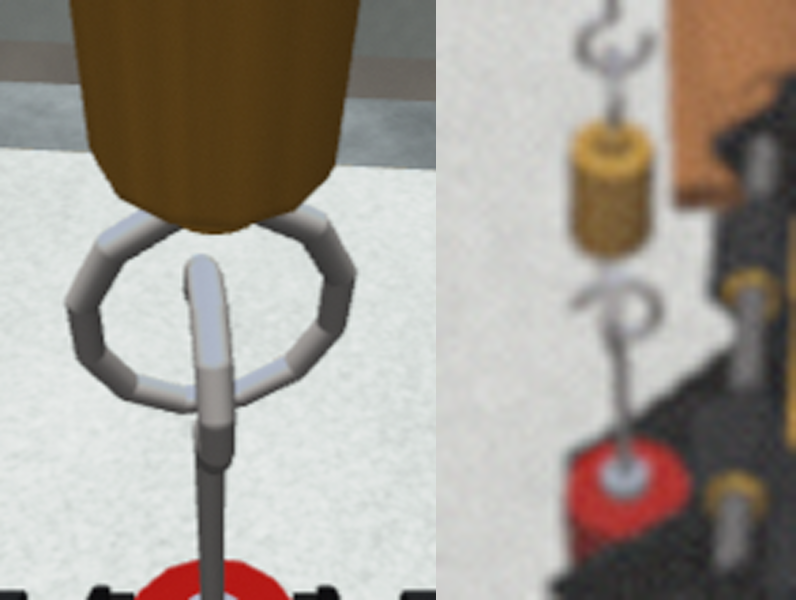

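The hook is through the ring. In the wrist crop the hook (205,300) passes centrally inside the ring, and in the side crop the bend (618,305) straddles the ring plane. Now I lower gently.

>>> drive_tool([
  [1.5,1.3,0,0,0,0,30],
  [3.1,2.6,0,0,0,0,30],
  [4.6,3.9,0,0,0,0,30],
  [6.1,5.1,0,0,0,0,30],
  [7.3,6.1,0,0,0,0,30],
  [8.4,7.1,0,0,0,0,30],
  [9.2,7.7,0,0,0,0,30],
  [10,8.3,0,0,0,0,30],
  [10.7,9,0,0,0,0,30],
  [11.5,9.6,0,0,0,0,30],
])

```text
time: 11.95
position: [0.5307, 0.1751, 0.1304]
tool_rot: [0.27, 0.653, -0.628, 0.326]
ft_force: [0.1, -0.1, -3.6]
grip_width: 0.0332
```

>>> drive_tool([
  [0.8,0.6,0,0,0,0,30],
  [1.5,1.3,0,0,0,0,30],
  [2.3,1.9,0,0,0,0,30],
  [3.1,2.6,0,0,0,0,30],
  [3.8,3.2,0,0,0,0,30],
  [4.6,3.9,0,0,0,0,30],
  [5.4,4.5,0,0,0,0,30],
  [6.1,5.1,0,0,0,0,30],
  [6.9,5.8,0,0,0,0,30],
  [7.7,6.4,0,0,0,0,30],
])

```text
time: 12.95
position: [0.5307, 0.175, 0.1204]
tool_rot: [0.27, 0.653, -0.628, 0.326]
ft_force: [-0.2, -0.1, -4.6]
grip_width: 0.0333
```

Run:
```python
from h import *
np.set_printoptions(precision=4,suppress=True)
print(ft(4));o=get_obs();Rt=R.from_quat(o["tool_rot"]);print(o["time"],o["position"]-.019*Rt.apply([0,1,0])+[0,0,.0792],o["q"],o["moment"])
w=camera("wrist");s=camera("side")
cv2.imwrite("pics/l.png",np.hstack([cv2.resize(w[20:240,240:400],(436,600),interpolation=2),cv2.resize(s[225:305,280:328],(360,600),interpolation=2)]))
```

```text
(array([ 0.4274, -0.3798, -3.4893]), array([0.2065, 0.2015, 0.1472]))
13.15 [0.5161 0.1738 0.2118] [ 0.1439  0.7121  2.312   3.2081  0.7544 -1.5839] [-0.1513  1.0936  0.0015]
```

View pics/l.png

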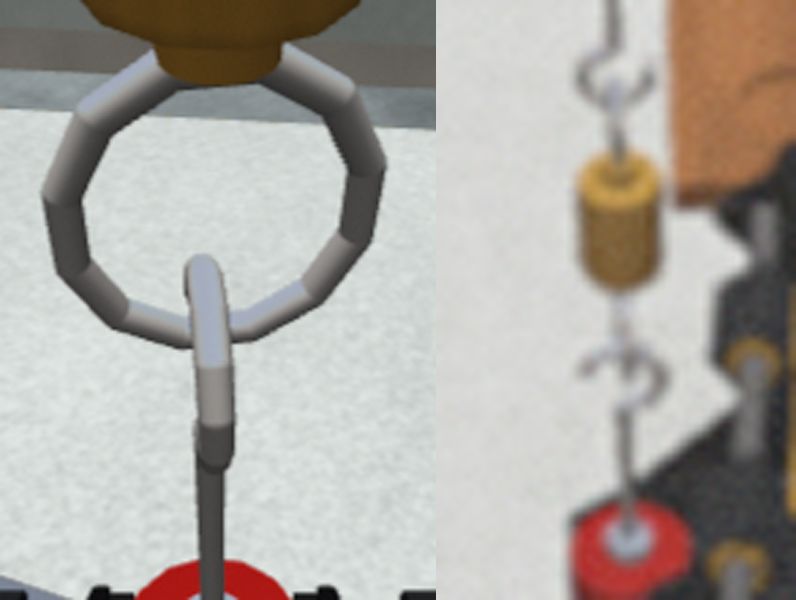

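The hook bears on the ring's lowest wire (wrist crop (205,320)) and the brass has sunk; the hand still carries 3.5 N. I keep easing down.

>>> drive_tool([
  [1,0.8,0,0,0,0,30],
  [2,1.6,0,0,0,0,30],
  [3,2.4,0,0,0,0,30],
  [3.9,3.2,0,0,0,0,30],
  [4.8,4,0,0,0,0,30],
  [5.8,4.8,0,0,0,0,30],
  [6.7,5.6,0,0,0,0,30],
  [7.7,6.4,0,0,0,0,30],
  [8.6,7.2,0,0,0,0,30],
  [9.6,8,0,0,0,0,30],
])

```text
time: 14.25
position: [0.5307, 0.175, 0.1079]
tool_rot: [0.27, 0.653, -0.628, 0.326]
ft_force: [0.7, 0.1, -1.3]
grip_width: 0.0331
```

>>> drive_tool([
  [1,0.8,0,0,0,0,30],
  [2,1.6,0,0,0,0,30],
  [3,2.4,0,0,0,0,30],
  [3.9,3.2,0,0,0,0,30],
  [4.8,4,0,0,0,0,30],
  [5.8,4.8,0,0,0,0,30],
  [6.7,5.6,0,0,0,0,30],
  [7.7,6.4,0,0,0,0,30],
  [8.6,7.2,0,0,0,0,30],
  [9.6,8,0,0,0,0,30],
])

```text
time: 15.25
position: [0.5307, 0.175, 0.0954]
tool_rot: [0.27, 0.653, -0.628, 0.326]
ft_force: [-0.5, 0.4, -1.0]
grip_width: 0.0331
```

Run:
```python
from h import *
np.set_printoptions(precision=4,suppress=True)
print(ft(20));o=get_obs();Rt=R.from_quat(o["tool_rot"]);print(o["time"],o["position"]-.019*Rt.apply([0,1,0])+[0,0,.0792],o["q"],o["moment"])
```

```text
(array([ 0.1   , -0.1755, -1.1185]), array([0.096 , 0.0898, 0.1113]))
16.25 [0.516  0.1737 0.1868] [ 0.1437  0.7926  2.3184  3.2025  0.8411 -1.5762] [-0.0719  0.7515 -0.0313]
```

>>> drive_tool([
  [0.8,0.7,0,0,0,0,30],
  [1.6,1.4,0,0,0,0,30],
  [2.4,2,0,0,0,0,30],
  [3.2,2.7,0,0,0,0,30],
  [4,3.4,0,0,0,0,30],
  [4.8,4,0,0,0,0,30],
  [5.6,4.7,0,0,0,0,30],
  [6.4,5.4,0,0,0,0,30],
  [7.2,6,0,0,0,0,30],
  [7.9,6.6,0,0,0,0,30],
])

```text
time: 17.25
position: [0.5305, 0.1749, 0.0851]
tool_rot: [0.27, 0.653, -0.628, 0.326]
ft_force: [-1.2, -0.5, 0.1]
grip_width: 0.0332
```

Run:
```python
from h import *
np.set_printoptions(precision=4,suppress=True)
print(ft(40));o=get_obs();Rt=R.from_quat(o["tool_rot"]);print(o["time"],o["position"]-.019*Rt.apply([0,1,0])+[0,0,.0792],o["q"],o["moment"])
```

```text
(array([ 0.0184, -0.0645, -0.3045]), array([0.0884, 0.08  , 0.0789]))
19.25 [0.516  0.1737 0.1765] [ 0.1437  0.8255  2.3195  3.2007  0.8751 -1.5734] [-0.0957  0.6531 -0.0143]
```

>>> drive_tool([
  [0.5,0.4,0,0,0,0,30],
  [1,0.9,0,0,0,0,30],
  [1.5,1.3,0,0,0,0,30],
  [1.5,1.3,0,0,0,0,30],
  [1.5,1.3,0,0,0,0,30],
])

```text
time: 19.75
position: [0.5305, 0.1749, 0.083]
tool_rot: [0.27, 0.653, -0.628, 0.326]
ft_force: [0.5, 0.4, -0.8]
grip_width: 0.0332
```

Run:
```python
from h import *
np.set_printoptions(precision=4,suppress=True)
print(ft(36));o=get_obs();print(o["time"],o["position"],[(d["location"],d["conf"]) for c in("side","wrist") for d in mark_of(c,"brass_mass")] if camera("wrist") is not None else 0)
```

```text
(array([-0.0208, -0.0382,  0.1305]), array([0.0801, 0.0793, 0.0688]))
21.55 [0.5305 0.1749 0.0831] [([304.1, 282.9], 0.59)]
```

The hand force is now about zero (two estimates, -0.1 and +0.13 N). I release gently: drop the grip force first, then open slowly.

>>> drive_tool([
  [0,0,0,0,0,0,32],
  [0,0,0,0,0,0,33],
  [0,0,0,0,0,0,34],
  [0,0,0,0,0,0,35],
  [0,0,0,0,0,0,36],
  [0,0,0,0,0,0,38],
  [0,0,0,0,0,0,41],
  [0,0,0,0,0,0,45],
  [0,0,0,0,0,0,50],
  [0,0,0,0,0,0,60],
], newtons=5)

```text
time: 22.7
position: [0.5305, 0.1749, 0.0831]
tool_rot: [0.27, 0.653, -0.628, 0.326]
ft_force: [-0.6, -0.6, -0.5]
grip_width: 0.0518
```

>>> drive_tool([
  [0,0,0,0,0,0,70],
  [0,0,0,0,0,0,70],
  [0,0,0,0,0,0,70],
  [0,-4,0,0,0,0,70],
  [0,-10,0,0,0,0,70],
  [0,-20,0,0,0,0,70],
  [0,-32,0,0,0,0,70],
  [0,-46,0,0,0,0,70],
  [0,-60,0,0,0,0,70],
  [0,-70,0,0,0,0,70],
])

```text
time: 23.7
position: [0.4776, 0.1711, 0.1293]
tool_rot: [0.27, 0.652, -0.628, 0.326]
ft_force: [-2.1, -0.7, -2.5]
grip_width: 0.0702
```

Run:
```python
from h import *
np.set_printoptions(precision=4,suppress=True)
o=get_obs();print(o["time"],o["position"],o["q"],o["grip_width"],o["ft_force"])
ims=[]
for i in range(6):
    ims.append(camera("side"));camera("wrist");camera("wrist")
    print([(np.round(d["location"],1).tolist(),round(d["conf"],2)) for t in("brass_mass","red_hook") for d in mark_of("side",t)[:2]])
a=[x[200:340,270:340].astype(int) for x in ims];print([round(abs(a[i]-a[0]).mean(),2) for i in range(6)])
w=camera("wrist");s=ims[-1]
cv2.imwrite("pics/m.png",np.hstack([cv2.resize(w[:260,220:420],(400,520),interpolation=2),cv2.resize(s[190:320,270:370],(400,520),interpolation=2)]))
```

```text
23.7 [0.4776 0.1711 0.1293] [ 0.1583  0.7246  2.4431  3.2142  0.8975 -1.5715] 0.07018125136120269 [-2.0569 -0.677  -2.5194]
[([306.0, 279.8], 0.8), ([305.3, 289.4], 0.93), ([382.6, 212.9], 0.9)]
[([306.3, 281.1], 0.57), ([305.6, 286.1], 0.96), ([384.1, 212.4], 0.61)]
[([304.6, 284.6], 0.66), ([382.2, 212.4], 0.8), ([303.5, 291.0], 0.59)]
[([304.9, 278.8], 0.57), ([382.4, 209.8], 0.77), ([304.5, 288.1], 0.72)]
[([304.3, 279.7], 0.68), ([304.7, 290.4], 0.94), ([381.0, 210.8], 0.67)]
[([305.6, 284.0], 0.76), ([381.2, 211.8], 0.95)]
[np.float64(0.0), np.float64(2.43), np.float64(2.6), np.float64(2.47), np.float64(2.44), np.float64(2.43)]
```

View pics/m.png

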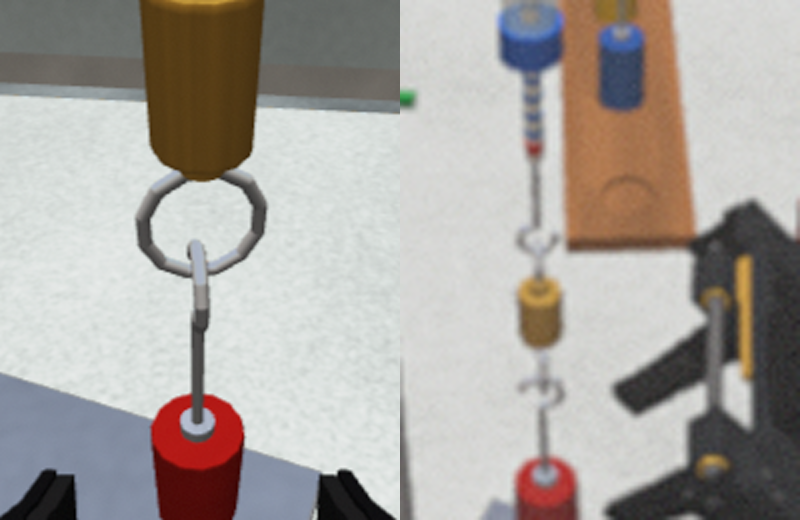

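The chain hangs straight: the wrist crop shows the hook on the ring at (198,250), and the side view shows the rod, brass and red in one line with the fingers clear. Joint 3 is close to its limit, so I ease off slightly, wait for things to settle, check stillness, and hand in.

>>> drive_tool([
  [0,2,0,0,0,0,75],
  [0,4,0,0,0,0,80],
  [0,6,0,0,0,0,80],
  [0,7,0,0,0,0,80],
  [0,7,0,0,0,0,80],
  [0,7,0,0,0,0,80],
  [0,7,0,0,0,0,80],
  [0,7,0,0,0,0,80],
  [0,7,0,0,0,0,80],
  [0,7,0,0,0,0,80],
])

```text
time: 26.25
position: [0.4834, 0.1715, 0.1239]
tool_rot: [0.27, 0.653, -0.628, 0.326]
ft_force: [-0.6, 0.7, -0.5]
grip_width: 0.08
```

>>> drive_tool([
  [0,0,0,0,0,0,80],
  [0,0,0,0,0,0,80],
  [0,0,0,0,0,0,80],
  [0,0,0,0,0,0,80],
  [0,0,0,0,0,0,80],
  [0,0,0,0,0,0,80],
  [0,0,0,0,0,0,80],
  [0,0,0,0,0,0,80],
  [0,0,0,0,0,0,80],
  [0,0,0,0,0,0,80],
])

```text
time: 27.25
position: [0.4835, 0.1715, 0.1238]
tool_rot: [0.27, 0.653, -0.628, 0.326]
ft_force: [-0.7, -0.1, -0.2]
grip_width: 0.0801
```

Run:
```python
from h import *
np.set_printoptions(precision=4,suppress=True)
f=ft(4)[0];o=get_obs();print(o["time"],f,o["q"])
P=[]
for i in range(8):
    im=camera("side").astype(int);m=((im[...,2]>70)&(im[...,1]<60)&(im[...,0]<70)).astype(np.uint8);m[:260]=0;m[:,:280]=0;m[:,330:]=0
    P.append(np.r_[np.argwhere(m).mean(0)[::-1],m.sum()])
P=np.array(P);print("red blob",P.mean(0),P.std(0))
t=camera("top");a=cv2.imread("pics/top0.png")
d=cv2.absdiff(cv2.GaussianBlur(t,(5,5),0),cv2.GaussianBlur(a,(5,5),0)).max(2)
for n,(x,y) in dict(big=(336,278),dropper=(195,277),blue=(399,220),yellow=(437,212),tubes=(357,160)).items():print(n,d[y-10:y+10,x-8:x+8].mean())
print("handing in");print(hand_in())
```

```text
27.45 [-0.5271 -0.3478 -0.2189] [ 0.1563  0.7384  2.4301  3.2125  0.8978 -1.5716]
red blob [306.531 321.119 272.5  ] [0.0581 0.0957 2.6458]
big 18.5875
dropper 80.04375
blue 14.671875
yellow 17.29375
tubes 18.41875
handing in
the job is handed in; nothing more can be done
None
```

The smaller red mass from the rack now hangs by its hook from the ring under the brass mass, and the job is handed in. No verdict was reported.

- **How it went:** I gripped the cylinder from the side and weighed it at about 4.8 N. I threaded the hook through the ring and lowered it at about 10 mm/s. I let go when the averaged hand force was about zero: the last readings were -0.30 N and, 2 mm lower, +0.13 N, each ±0.08 N. The gripper then opened slowly at low force and backed away.
- **Chain still:** over eight final side pictures the red mass stayed within 0.1 px, with the fingers clear and the hook seated on the ring's lowest wire. The hand-in was at about 28 s on the clock. I expect the rod sits at about 58 mm of its 100 mm scale; this is worked out from the weight and not read off the scale.
- **Other objects:** a before/after top-view comparison showed little change at the big red, blue, yellow and tube rack.
- **Check that disagreed:** the comparison showed a large difference at the dropper. The arm was probably covering it in that view, because the planned hand path stayed clear of it. I did not confirm this with another picture.
- **Joint limit:** joint 3 reached 2.443 rad, against a stated limit of 2.44, during the carry and again during the retreat. I moved off it before handing in.

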